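Load the spindle bar into a cardboard core

ROBOT

A 7-joint arm with a two-finger parallel gripper is mounted at the origin on the work surface. World frame = base frame: x ahead of the robot, y to its left, z up, the work surface at z = 0. Lengths are in m, angles in rad, forces in N, time in s.
With the tool pointing down it reaches from about 0.4 to 0.85 m from the base axis. Payload 6.9 kg.
Tool frame: the origin (TCP) lies between the finger pads; the fingertips stand 14 mm ahead of it and the grasp point (between the pads) lies 5 mm behind it (arm.nose_length is the distance from the TCP to the fingertips, in m); y points along the fingers, x is the direction in which the jaws open and shut, and the axes are right-handed (so a half turn about y gives the same grasp; the last joint's range is limited). The gripper opens to 85 mm and grips with 20 to 120 N. Pads are 22 mm wide; open, the fingers measure 114 mm over their backs; the gripper's body (76 mm by 85 mm) begins 54 mm behind the grasp point. The pads swing forward as they close: fully open they stand 13 mm farther back than shut.
Start: joints at [1.355, 0.507, -0.238, 1.5, 0.126, 1.149, -0.155], TCP at [0.197, -0.593, 0.245] pointing down, gripper open.
Joint ranges: [-3.08, 3.08], [-0.24, 2.05], [-1.43, 1.35], [0, 2.5], [-1.52, 4.66], [0.17, 1.96], [-2.89, 2.89]. Speed limits (rad/s): [2.39, 2.39, 3.14, 3.14, 3.14, 3.14, 3.14].

INTERFACE

Orientations are given as a unit quaternion [w, x, y, z].
In Python, from bench import status, cams, ticket, arm gives the robot as it stands.
- The arm moves only by the shell command python3 -m creep 'ROWS' [FORCE]. ROWS is JSON, a list of rows, each an object with "delta_rot": the turn, a rotation vector about the tool's x, y, z in rad, a list of three; "slide": the shift along the tool's x, y, z in m, a list of three; "jaw": the finger opening in m, from 0 to 0.0854. In form: [{"delta_rot": [ax, ay, az], "slide": [dx, dy, dz], "jaw": jaw}, ...]. A call has 1 to 5 rows; each row shifts and turns the commanded pose from where the row before left it, along the tool's axes as they then stand; what a row does not reach is not made up. A row lasts 1/12 s, in which the tool goes at most 41.7 mm and 7.16 degrees, less where a joint would pass 70% of its speed; a pose out of reach is approached as far as the arm can. A call is refused whole if a number of a shift passes 0.0417 or a number of a turn 0.125, either way. A call with a gripper value outside its range is refused whole. The fingers move at their own pace and stop on an object; FORCE is the grip in N (left out, the last holds). Time passes only in rows, so rows that do not move let the fingers close. It gives the time, the measured TCP pose, the force and the opening at its end, in the units of the state.
- status.get_state(): the state, without advancing time (a new reading comes with each control period).
- cams.snapshot(name): name is "scene" or "top"; returns the picture (384x512x3 uint8, red, green, blue); there is no depth.
- cams.camera_params(name): a dict with "vfov" (degrees; the focal length in pixels is half the picture's height over the tangent of half this angle, whatever the lens; pixels are square), "cx", "cy" (the principal point, pixels), "R" (3x3) and "t" (3): a world point X has camera coordinates R X + t. Camera axes: x right, y down, z forward; pixel columns grow to the right and rows downward; lengths in m; the calibration is good to about 2 mm. A picture is of the moment at which its call begins. camera_params takes no time and is no camera call.
- ticket.sign_off(): hands the job in, once; it reports no verdict.
The state is a dict: "time": time; "joints": joint angles; "dq": joint speeds; "joint_torque": joint torques, N m; "tool_pos": TCP position; "orientation": TCP orientation; "contact_force": force on the tool from outside, world axes, zero at the start; "wrist_torque": the same for the moment, N m; "opening": finger opening in m.
Only numpy, scipy, OpenCV 4.12 (cv2) and the standard library are available. Lean on these libraries where they do the work, as an engineer would, in place of code of your own. Each camera call takes 0.05 s, during which the arm holds its last target.

TASK

Load the long square bar into the cardboard core on the unwinder: slide it endways over the loading ledge into the core until about half of it is in, let go, then move back to its rear end and push it fully home against the stop plate. Leave the short bar where it lies.

Things in the scene. Friction and masses are not known exactly. Their poses are not given: they have to be found in the camera images.
- long_bar_center (a point): centre of the long square bar, the one to load: plain aluminium square tube, 20 x 20 x 280 mm, about 0.3 kg, lying loose on the table so that its centre is 10 mm up. Its y axis runs along its length; both ends are alike and either may go in first.
- short_bar_center (a point): centre of the short square bar, a bystander to leave alone: the same aluminium tube, 20 x 20 x 150 mm, y axis along its length, lying loose about 70 mm from the long bar, on the near or the far side of it.
- core_mouth (a point): centre of the open mouth of the cardboard core, 48 mm above the table. Stiff fixed level tube, 220 mm long, 54 mm inside and 70 mm outside diameter. The y axis runs along the core's axis from mouth inwards, z up. The far end, 220 mm in, is closed by a grey stop plate 100 mm wide, top 107 mm above the table; fully home, the bar's rear 60 mm stands out of the mouth.
- ledge_top (a point): middle of the top face of the aluminium loading ledge before the mouth: flat, no walls, 60 mm wide, 125 mm long (5 to 130 mm out from the mouth), 22 mm above the table, 26 mm below the core's axis, 1 mm above the core's inner floor; y axis towards the core. It carries the bar when let go half-way in; the bar slides easily. It stands on a fixed base plate 100 mm wide, 12 mm high.

How it is judged:
On the way:
1. the long bar lies 40 to 190 mm deep in the core, let go and at rest (y of long_bar_center in the frame of core_mouth between -0.1 and 0.05 m and x of long_bar_center in the frame of core_mouth between -0.03 and 0.03 m and z of long_bar_center in the frame of core_mouth between -0.03 and 0.03 m and angle between the y axis of long_bar_center and the y axis of core_mouth, either way round below 0.2 rad and contact force between the fingers and long_bar below 0.2 N and linear speed of long_bar below 0.02 m/s), for 0.3 s.
At the end, for the whole second after the job is handed in: The long bar is in the core, its front end within 15 mm of the stop plate, within 30 mm of the core's axis and about 11 degrees of its direction, released and at rest (y of long_bar_center in the frame of core_mouth above 0.065 m and x of long_bar_center in the frame of core_mouth between -0.03 and 0.03 m and z of long_bar_center in the frame of core_mouth between -0.03 and 0.03 m and angle between the y axis of long_bar_center and the y axis of core_mouth, either way round below 0.2 rad and contact force between the fingers and long_bar below 0.2 N and linear speed of long_bar below 0.02 m/s); the robot touches nothing.
It fails at once if the short bar is moved more than 40 mm (distance of short_bar_center from where it was at the start of the episode above 0.04 m).
It also fails if it takes over 48 s, if anything falls off the work surface, if the arm or the gripper's body presses on something with over 40 N, if the wrist force passes 120 N, or if a joint passes its speed limit or range.

## Working session

There is one attempt and no reset: what is moved stays moved. The work goes in short steps, Python scripts to look and compute and a shell command to move; the robot and the scene stay as the last step left them, time stands still between calls to the robot, and variables do not carry over. Pictures are saved under pics/ and viewed, and the job is handed in when it is done.

```bash
ls; mkdir -p pics
python3 - <<'E'
from bench import status,cams,arm
import cv2
print(status.get_state())
for n in("scene","top"):
    print(n,cams.camera_params(n))
    cv2.imwrite(f"pics/{n}0.png",cams.snapshot(n)[:,:,::-1])
E
```

```text
pics
{'time': 0.0, 'joints': array([ 1.35550623,  0.5083153 , -0.23751734,  1.50112459,  0.12570555,
        1.14888483, -0.15482162]), 'dq': array([-3.39961090e-04, -7.72632280e-05, -2.60562256e-03,  2.93819271e-04,
        5.10189947e-04, -2.89412117e-04, -3.53834334e-04]), 'joint_torque': array([ 5.28013516e-04, -6.20586133e+01, -2.18593620e+00, -2.49646425e+01,
        1.28707319e-02,  1.20533758e-02,  2.67709417e-06]), 'tool_pos': array([ 0.19684665, -0.59269795,  0.24444623]), 'orientation': array([ 0.57378255, -0.57308555,  0.41423873, -0.41322247]), 'contact_force': array([-0.24702574, -0.57026477, -0.68175745]), 'wrist_torque': array([ 0.00028336, -0.01373792, -0.01066019]), 'opening': 0.08545498229315761}
scene {'vfov': 53.121756670591026, 'cx': 253.2517119525393, 'cy': 191.03708712472536, 'R': array([[-0.79046497,  0.61238428,  0.01227295],
       [ 0.49443957,  0.64979231, -0.57732094],
       [-0.36151714, -0.45028375, -0.81642507]]), 't': array([ 0.46030155, -0.25480583,  0.92736585])}
top {'vfov': 47.36965242324142, 'cx': 250.8576599689871, 'cy': 191.32452204658838, 'R': array([[-0.15806438, -0.98742309,  0.00336028],
       [-0.96280972,  0.15336737, -0.22243179],
       [ 0.21911893, -0.03839386, -0.97494246]]), 't': array([0.1100359 , 0.58205999, 0.58131595])}
```

View pics/scene0.png

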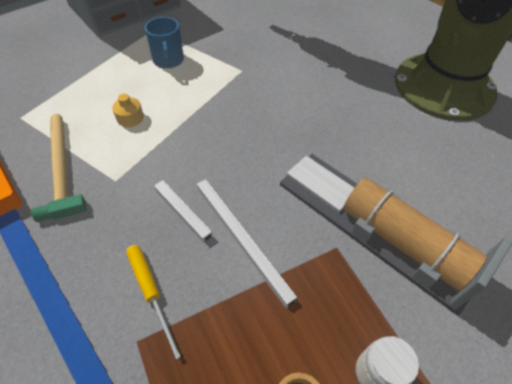

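View pics/top0.png

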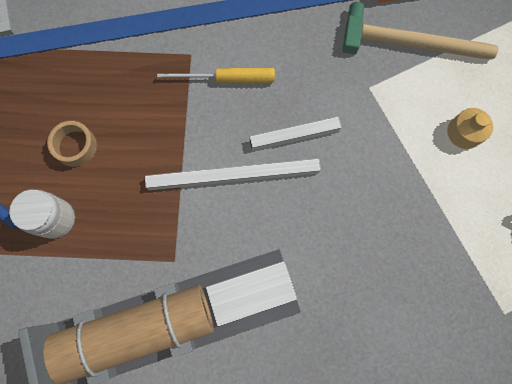

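Run:
```python
import cv2
t=cv2.imread("pics/top0.png");s=cv2.imread("pics/scene0.png")
cv2.imwrite("pics/c1.png",cv2.resize(t[105:205,130:350],None,fx=3.6,fy=3.6,interpolation=2))
cv2.imwrite("pics/c2.png",cv2.resize(t[235:384,10:310],None,fx=2.6,fy=2.6,interpolation=2))
cv2.imwrite("pics/c3.png",cv2.resize(s[170:315,145:310],None,fx=4,fy=4,interpolation=2))
cv2.imwrite("pics/c4.png",cv2.resize(s[145:315,272:512],None,fx=3.2,fy=3.2,interpolation=2))
```

```text
(no output)
```

View pics/c1.png

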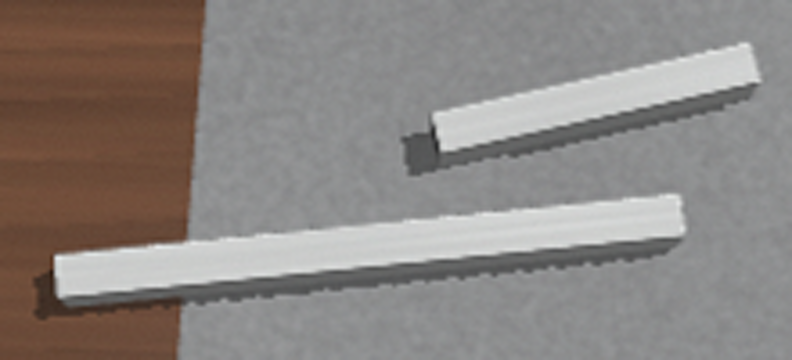

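View pics/c2.png

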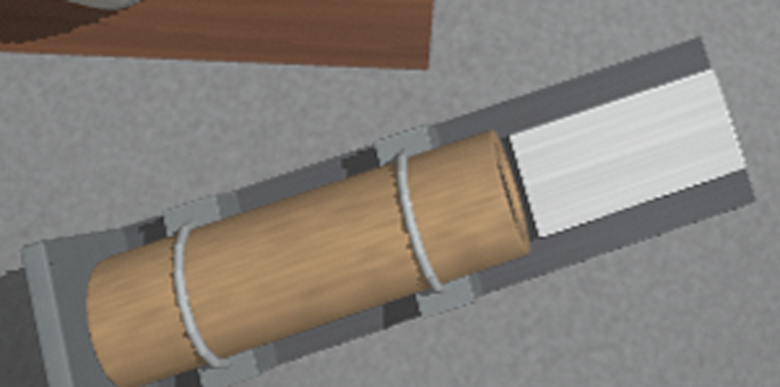

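View pics/c3.png

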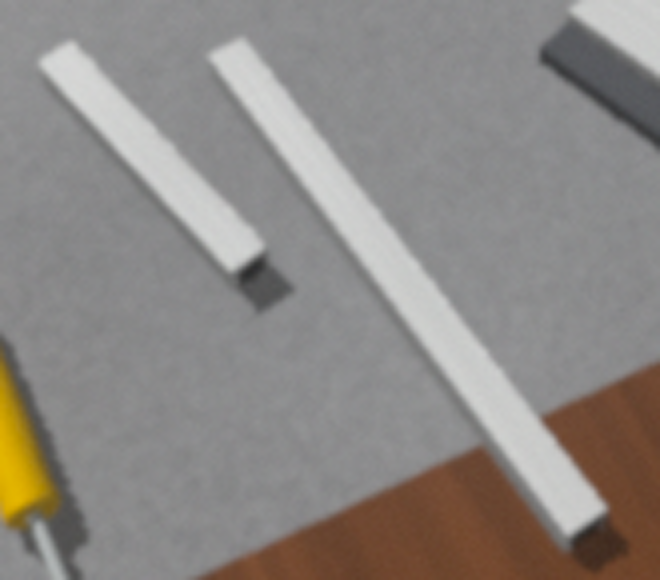

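View pics/c4.png

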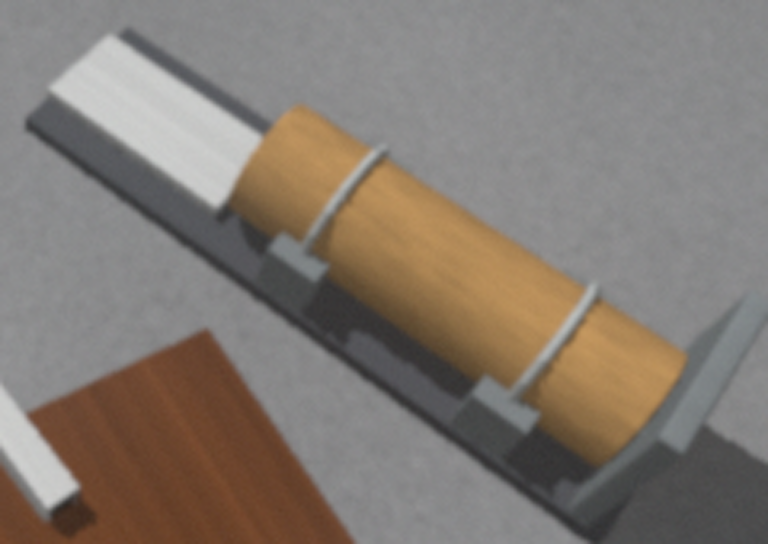

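```bash
cat > h.py <<'E'
import numpy as np
from bench import cams
def ray(n,pts,z):
    c=cams.camera_params(n);R=np.array(c["R"]);t=np.array(c["t"])
    f=192/np.tan(np.radians(c["vfov"]/2));C=-R.T@t;o=[]
    for u,v in pts:
        d=R.T@np.array([(u-c["cx"])/f,(v-c["cy"])/f,1]);o.append(C+d*(z-C[2])/d[2])
    return np.array(o)
def px(n,X):
    c=cams.camera_params(n);f=192/np.tan(np.radians(c["vfov"]/2));p=np.array(X)@np.array(c["R"]).T+c["t"]
    return p[:,:2]/p[:,2:]*f+[c["cx"],c["cy"]]
E
python3 - <<'E'
from h import *
np.set_printoptions(precision=4,suppress=True)
def un(p,s,o): return (np.array(p)+.5)/s-.5+o
def rep(name,P):
    # order: endA1,endA2,endB1,endB2
    a=(P[0]+P[1])/2;b=(P[2]+P[3])/2;d=b-a
    print(name,P[:,:2].tolist(),"\n  mid",(a+b)/2,"A",a,"B",b,"len",np.linalg.norm(d),"ang",np.degrees(np.arctan2(d[1],d[0])),"w",np.linalg.norm(P[0]-P[1]),np.linalg.norm(P[2]-P[3]))
rep("longtop",ray("top",un([(53,257),(60,298),(680,196),(685,236)],3.6,[130,105]),.02))
rep("longscene",ray("scene",un([(607,512),(567,540),(245,38),(210,58)],4,[145,170]),.02))
rep("shorttop",ray("top",un([(433,115),(440,152),(750,43),(760,84)],3.6,[130,105]),.02))
rep("shortscene",ray("scene",un([(265,248),(235,275),(72,40),(38,62)],4,[145,170]),.02))
rep("ledgetop",ray("top",un([(713,70),(746,168),(510,135),(541,238)],2.6,[10,235]),.022))
rep("ledgescene",ray("scene",un([(50,88),(112,35),(220,208),(265,135)],3.2,[272,145]),.022))
rep("stop top",ray("top",un([(22,245),(60,385),(45,240),(75,385)],2.6,[10,235]),.107))
E
```

```text
longtop [[0.6537620047215429, 0.17889407862081602], [0.634681626063208, 0.1778059628926494], [0.6377975904350759, -0.10104536224598729], [0.6192090130020076, -0.09967752788750217]] 
  mid [0.6364 0.039  0.02  ] A [0.6442 0.1784 0.02  ] B [ 0.6285 -0.1004  0.02  ] len 0.2791543530980413 ang -93.22789548301168 w 0.019111380002064877 0.018638835312793242
longscene [[0.6375188236551479, 0.18071383236998373], [0.6571179608564003, 0.17960863630330753], [0.6210540950992507, -0.09753293932819884], [0.6407065506633685, -0.09765756689024807]] 
  mid [0.6391 0.0413 0.02  ] A [0.6473 0.1802 0.02  ] B [ 0.6309 -0.0976  0.02  ] len 0.2782424777833661 ang -93.38690460766598 w 0.0196302734922189 0.019652850727791264
shorttop [[0.692952486540797, 0.002132900999391882], [0.6750836986502758, 0.0017920094218738525], [0.7045629404100775, -0.14677359282543978], [0.6843150229422279, -0.14725269860492657]] 
  mid [ 0.6892 -0.0725  0.02  ] A [0.684 0.002 0.02 ] B [ 0.6944 -0.147   0.02  ] len 0.1493396283658109 ang -85.99866036192334 w 0.017872039272116044 0.020253584969895735
shortscene [[0.6774406571270722
[... 695 characters left out ...]
ene [[0.4877467168034697, -0.01544205999953252], [0.4296362896482253, -0.02385873851625442], [0.4674084662644885, 0.10764481389766126], [0.40992267335876004, 0.0876352698246371]] 
  mid [0.4487 0.039  0.022 ] A [ 0.4587 -0.0197  0.022 ] B [0.4387 0.0976 0.022 ] len 0.11898775393716159 ang 99.6891359801462 w 0.05871679675713597 0.06086869671687244
stop top [[0.45069836381773687, 0.34257007053693167], [0.3828513709549302, 0.32720174948678027], [0.4512818585449761, 0.3312527303402234], [0.38170615831190463, 0.3200768295787564]] 
  mid [0.4166 0.3303 0.107 ] A [0.4168 0.3349 0.107 ] B [0.4165 0.3257 0.107 ] len 0.009225406288986824 ang -91.74458655297988 w 0.06956579427007402 0.07046757283142638
```

```bash
cat >> h.py <<'E'
from scipy.spatial.transform import Rotation as Ro
from bench import status
np.set_printoptions(precision=4,suppress=True)
def goal(p,barang):
    """goal TCP p; bar direction (deg); jaws perpendicular; print what's left in tool axes"""
    s=status.get_state();q=s["orientation"];R=Ro.from_quat([q[1],q[2],q[3],q[0]])
    best=None
    y=np.array([0,0,-1.])
    for k in(0,180):
        a=np.radians(barang+90+k);x=np.array([np.cos(a),np.sin(a),0]);G=Ro.from_matrix(np.c_[x,y,np.cross(x,y)])
        r=(R.inv()*G).as_rotvec()
        print("rot",r,"steps of .12:",np.abs(r).max()/.12,"slide after turn",G.inv().apply(np.array(p)-s["tool_pos"]))
    print("slide now",R.inv().apply(np.array(p)-s["tool_pos"]),"dworld",np.array(p)-s["tool_pos"])
    print("t",s["time"],"pos",s["tool_pos"],"F",s["contact_force"],"op",s["opening"],"j",s["joints"]);print("axes x,y,z cols\n",R.as_matrix())
E
python3 -c "
from h import *
goal([.638,.040,.15],86.7)"
```

```text
rot [ 0.0016  1.9492 -0.001 ] steps of .12: 16.243356614573713 slide after turn [-0.404   0.0945 -0.6571]
rot [-0.0009 -1.1924 -0.0015] steps of .12: 9.936575768620381 slide after turn [0.404  0.0945 0.6571]
slide now [-0.4612  0.0952  0.6182] dworld [ 0.4411  0.6327 -0.0945]
t 0.1 pos [ 0.1969 -0.5927  0.2445] F [1.2672 0.1298 0.6908] op 0.08542696516034397 j [ 1.3555  0.5083 -0.2375  1.501   0.1257  1.1489 -0.1548]
axes x,y,z cols
 [[ 0.3153 -0.0006  0.949 ]
 [-0.949   0.0015  0.3153]
 [-0.0016 -1.     -0.    ]]
```

```bash
R='{"delta_rot":[0,-0.119,0],"slide":[0,0,0],"jaw":0.055}'; true
python3 -m creep '[{"delta_rot":[0,-0.119,0],"slide":[0,0,0],"jaw":0.055},{"delta_rot":[0,-0.119,0],"slide":[0,0,0],"jaw":0.055},{"delta_rot":[0,-0.119,0],"slide":[0,0,0],"jaw":0.055},{"delta_rot":[0,-0.119,0],"slide":[0,0,0],"jaw":0.055},{"delta_rot":[0,-0.119,0],"slide":[0,0,0],"jaw":0.055}]' 60
python3 -m creep '[{"delta_rot":[0,-0.119,0],"slide":[0,0,0],"jaw":0.055},{"delta_rot":[0,-0.119,0],"slide":[0,0,0],"jaw":0.055},{"delta_rot":[0,-0.119,0],"slide":[0,0,0],"jaw":0.055},{"delta_rot":[0,-0.119,0],"slide":[0,0,0],"jaw":0.055},{"delta_rot":[0,-0.119,0],"slide":[0,0,0],"jaw":0.055}]'
python3 -c "
from h import *
goal([.638,.040,.15],86.7)"
```

```text
time: 0.52
tool_pos: [0.1969, -0.5929, 0.2448]
orientation: [0.67, -0.67, 0.226, -0.225]
contact_force: [-0.1, -1.1, 0.5]
opening: 0.055
time: 0.93
tool_pos: [0.1968, -0.5929, 0.2448]
orientation: [0.707, -0.707, 0.019, -0.019]
contact_force: [0.8, 0.9, 0.6]
opening: 0.0548
rot [-0.0006 -3.1382  0.0014] steps of .12: 26.15193209126673 slide after turn [-0.404   0.0948 -0.6573]
rot [-0.0009  0.0034 -0.0004] steps of .12: 0.02800368256011643 slide after turn [0.404  0.0948 0.6573]
slide now [0.4062 0.0952 0.6558] dworld [ 0.4412  0.6329 -0.0948]
t 0.9333 pos [ 0.1968 -0.5929  0.2448] F [0.8362 0.8979 0.5582] op 0.05483577222939024 j [ 1.5366  0.5419 -0.5471  1.4981  0.2937  1.185   0.8878]
axes x,y,z cols
 [[ 0.9985 -0.0004  0.0542]
 [-0.0542  0.0009  0.9985]
 [-0.0004 -1.      0.0009]]
```

```bash
python3 -m creep '[{"delta_rot":[0,0,0],"slide":[0.0203,0,0.0328],"jaw":0.055},{"delta_rot":[0,0,0],"slide":[0.0203,0,0.0328],"jaw":0.055},{"delta_rot":[0,0,0],"slide":[0.0203,0,0.0328],"jaw":0.055},{"delta_rot":[0,0,0],"slide":[0.0203,0,0.0328],"jaw":0.055},{"delta_rot":[0,0,0],"slide":[0.0203,0,0.0328],"jaw":0.055}]'
python3 -m creep '[{"delta_rot":[0,0,0],"slide":[0.0203,0,0.0328],"jaw":0.055},{"delta_rot":[0,0,0],"slide":[0.0203,0,0.0328],"jaw":0.055},{"delta_rot":[0,0,0],"slide":[0.0203,0,0.0328],"jaw":0.055},{"delta_rot":[0,0,0],"slide":[0.0203,0,0.0328],"jaw":0.055},{"delta_rot":[0,0,0],"slide":[0.0203,0,0.0328],"jaw":0.055}]'
python3 -m creep '[{"delta_rot":[0,0,0],"slide":[0.0203,0,0.0328],"jaw":0.055},{"delta_rot":[0,0,0],"slide":[0.0203,0,0.0328],"jaw":0.055},{"delta_rot":[0,0,0],"slide":[0.0203,0,0.0328],"jaw":0.055},{"delta_rot":[0,0,0],"slide":[0.0203,0,0.0328],"jaw":0.055},{"delta_rot":[0,0,0],"slide":[0.0203,0,0.0328],"jaw":0.055}]'
python3 -m creep '[{"delta_rot":[0,0,0],"slide":[0.0203,0,0.0328],"jaw":0.055},{"delta_rot":[0,0,0],"slide":[0.0203,0,0.0328],"jaw":0.055},{"delta_rot":[0,0,0],"slide":[0.0203,0,0.0328],"jaw":0.055},{"delta_rot":[0,0,0],"slide":[0.0203,0,0.0328],"jaw":0.055},{"delta_rot":[0,0,0],"slide":[0.0203,0,0.0328],"jaw":0.055}]'
python3 -c "
from h import *
goal([.638,.040,.15],86.7)"
```

```text
time: 1.35
tool_pos: [0.3087, -0.4338, 0.245]
orientation: [0.707, -0.707, 0.022, -0.021]
contact_force: [0.5, -0.6, 0.2]
opening: 0.0551
time: 1.77
tool_pos: [0.4198, -0.2762, 0.2452]
orientation: [0.707, -0.707, 0.021, -0.021]
contact_force: [1.1, 0.1, -0.3]
opening: 0.0553
time: 2.18
tool_pos: [0.5311, -0.1187, 0.2451]
orientation: [-0.707, 0.707, -0.022, 0.021]
contact_force: [1.3, -0.8, 0.7]
opening: 0.0547
time: 2.6
tool_pos: [0.6423, 0.0388, 0.2448]
orientation: [-0.707, 0.707, -0.022, 0.021]
contact_force: [1.4, -0.8, -0.4]
opening: 0.0551
rot [0.0012 3.1389 0.0007] steps of .12: 26.157648586908927 slide after turn [ 0.0044  0.0948 -0.0009]
rot [ 0.0004 -0.0027 -0.0008] steps of .12: 0.02228756136183366 slide after turn [-0.0044  0.0948  0.0009]
slide now [-0.0043  0.0948  0.0009] dworld [-0.0043  0.0012 -0.0948]
t 2.6 pos [0.6423 0.0388 0.2448] F [ 1.4196 -0.7758 -0.4362] op 0.05505294997595614 j [ 0.2594  0.5869 -0.6302  1.4435  0.3541  1.2269 -0.4709]
axes x,y,z cols
 [[ 0.9982 -0.0008  0.0602]
 [-0.0602 -0.0004  0.9982]
 [-0.0008 -1.     -0.0004]]
```

```bash
python3 -m creep '[{"delta_rot":[0,0,0],"slide":[-0.0044,0.039,0.001],"jaw":0.055},{"delta_rot":[0,0,0],"slide":[0,0.039,0],"jaw":0.055},{"delta_rot":[0,0,0],"slide":[0,0.039,0],"jaw":0.055},{"delta_rot":[0,0,0],"slide":[0,0.039,0],"jaw":0.055},{"delta_rot":[0,0,0],"slide":[0,0.03,0],"jaw":0.055}]'
python3 -c "
from h import *;import cv2
s=status.get_state()
goal([.638,.040,.018],86.7)
for n in('top','scene'): cv2.imwrite(f'pics/{n}1.png',cv2.resize(cams.snapshot(n)[80:260,100:400,::-1],None,fx=2.6,fy=2.6,interpolation=2))"
```

```text
time: 3.02
tool_pos: [0.6358, 0.0383, 0.0558]
orientation: [-0.707, 0.707, -0.022, 0.02]
contact_force: [1.3, 0.0, -0.3]
opening: 0.055
rot [0.0052 3.1395 0.0009] steps of .12: 26.162294654040824 slide after turn [-0.0021  0.0378 -0.0019]
rot [ 0.0006 -0.0021 -0.0033] steps of .12: 0.027670947374952747 slide after turn [0.0021 0.0378 0.0019]
slide now [0.0022 0.0378 0.0019] dworld [ 0.0022  0.0017 -0.0378]
t 3.0167 pos [0.6358 0.0383 0.0558] F [ 1.3027  0.0237 -0.2878] op 0.05500300478108455 j [ 0.2152  0.7625 -0.5397  1.6766  0.4938  0.8456 -0.5975]
axes x,y,z cols
 [[ 0.9982 -0.0033  0.0597]
 [-0.0597 -0.0004  0.9982]
 [-0.0033 -1.     -0.0006]]
```

View pics/top1.png

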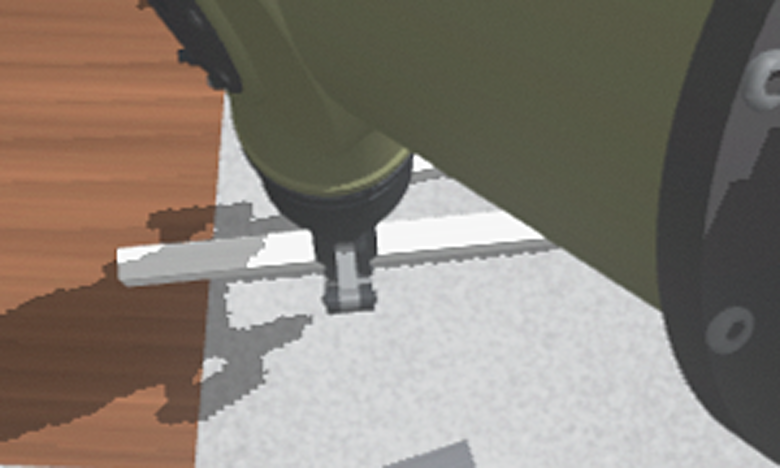

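View pics/scene1.png

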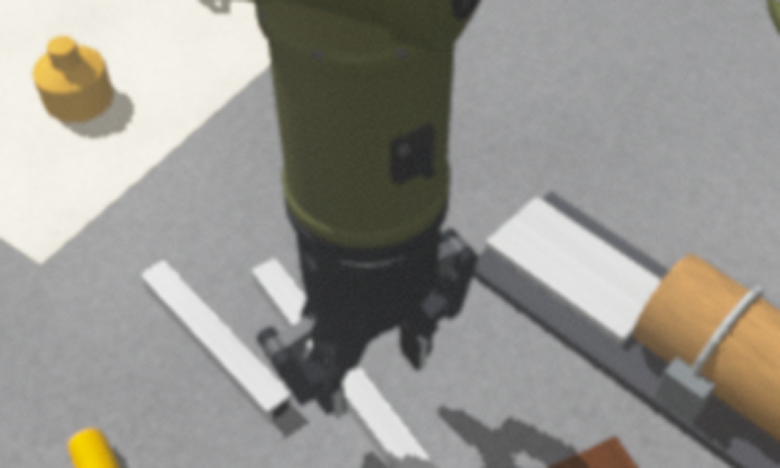

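```bash
python3 -m creep '[{"delta_rot":[0,0,0.003],"slide":[0.002,0.0,0.008],"jaw":0.042},{"delta_rot":[0,0,0],"slide":[0,0.012,0],"jaw":0.042},{"delta_rot":[0,0,0],"slide":[0,0.012,0],"jaw":0.042},{"delta_rot":[0,0,0],"slide":[0,0.012,0],"jaw":0.042},{"delta_rot":[0,0,0],"slide":[0,0.0,0],"jaw":0.042}]'
python3 -c "
from h import *;
goal([.638,.046,.018],86.7)"
```

```text
time: 3.53
tool_pos: [0.6386, 0.0459, 0.0213]
orientation: [-0.706, 0.707, -0.023, 0.019]
contact_force: [-0.5, -0.6, -0.5]
opening: 0.0418
rot [0.0086 3.1391 0.0016] steps of .12: 26.159111534254897 slide after turn [ 0.0006  0.0033 -0.0001]
rot [ 0.001  -0.0025 -0.0055] steps of .12: 0.04590652490232531 slide after turn [-0.0006  0.0033  0.0001]
slide now [-0.0006  0.0033  0.0001] dworld [-0.0006  0.0001 -0.0033]
t 3.5333 pos [0.6386 0.0459 0.0213] F [-0.5492 -0.5754 -0.5238] op 0.041762474720131344 j [ 0.1871  0.809  -0.5135  1.687   0.5224  0.7919 -0.6307]
axes x,y,z cols
 [[ 0.9982 -0.0056  0.06  ]
 [-0.06   -0.0007  0.9982]
 [-0.0055 -1.     -0.0011]]
```

```bash
python3 -m creep '[{"delta_rot":[0.001,-0.002,-0.0055],"slide":[0,0.004,0],"jaw":0.042},{"delta_rot":[0,0,0],"slide":[0,0,0],"jaw":0.042},{"delta_rot":[0,0,0],"slide":[0,0,0],"jaw":0.012},{"delta_rot":[0,0,0],"slide":[0,0,0],"jaw":0.012},{"delta_rot":[0,0,0],"slide":[0,0,0],"jaw":0.012}]' 60
python3 -m creep '[{"delta_rot":[0,0,0],"slide":[0,0,0],"jaw":0.012},{"delta_rot":[0,0,0],"slide":[0,0,0],"jaw":0.012},{"delta_rot":[0,0,0],"slide":[0,0,0],"jaw":0.012}]'
python3 -c "
from h import *;
goal([.638,.046,.018],86.7)"
```

```text
time: 3.95
tool_pos: [0.64, 0.0465, 0.02]
orientation: [0.707, -0.706, 0.019, -0.022]
contact_force: [-1.2, -0.3, 3.3]
opening: 0.0178
time: 4.2
tool_pos: [0.64, 0.0465, 0.02]
orientation: [0.707, -0.706, 0.019, -0.022]
contact_force: [-0.8, -1.2, 6.1]
opening: 0.0187
rot [-0.0053  3.1411 -0.0016] steps of .12: 26.175720872374526 slide after turn [0.002  0.002  0.0006]
rot [-0.001  -0.0005  0.0034] steps of .12: 0.027972410040294028 slide after turn [-0.002   0.002  -0.0006]
slide now [-0.002   0.002  -0.0006] dworld [-0.002  -0.0005 -0.002 ]
t 4.2 pos [0.64   0.0465 0.02  ] F [-0.7854 -1.2387  6.1291] op 0.01867968337342714 j [ 0.1861  0.8086 -0.5114  1.6926  0.5284  0.7779 -0.6345]
axes x,y,z cols
 [[ 0.9983  0.0034  0.0581]
 [-0.0581  0.0008  0.9983]
 [ 0.0034 -1.      0.001 ]]
```

```bash
python3 -m creep '[{"delta_rot":[0,0,0],"slide":[0,-0.01,0],"jaw":0.012},{"delta_rot":[0,0,0],"slide":[0,-0.02,0],"jaw":0.012},{"delta_rot":[0,0,0],"slide":[0,-0.025,0],"jaw":0.012},{"delta_rot":[0,0,0],"slide":[0,-0.025,0],"jaw":0.012},{"delta_rot":[0,0,0],"slide":[0,-0.025,0],"jaw":0.012}]'
python3 -c "
from h import *;import cv2
goal([.4645,-.072,.125],98.8)
for n in('top','scene'): cv2.imwrite(f'pics/{n}2.png',cv2.resize(cams.snapshot(n)[80:310,100:400,::-1],None,fx=2.6,fy=2.6,interpolation=2))"
```

```text
time: 4.62
tool_pos: [0.639, 0.0464, 0.1254]
orientation: [0.707, -0.706, 0.02, -0.021]
contact_force: [-0.4, -0.2, -3.0]
opening: 0.018
rot [-0.0024  2.9303 -0.0015] steps of .12: 24.41901418196314 slide after turn [0.1905 0.0004 0.0903]
rot [-0.001  -0.2113  0.0016] steps of .12: 1.7609139175636572 slide after turn [-0.1905  0.0004 -0.0903]
slide now [-0.1673  0.     -0.1283] dworld [-0.1745 -0.1184 -0.0004]
t 4.6167 pos [0.639  0.0464 0.1254] F [-0.3891 -0.223  -2.9994] op 0.017971060273047894 j [ 0.2284  0.6874 -0.5846  1.6098  0.4357  0.9758 -0.5567]
axes x,y,z cols
 [[ 0.9983  0.0015  0.0577]
 [-0.0577  0.0011  0.9983]
 [ 0.0015 -1.      0.0012]]
```

View pics/scene2.png

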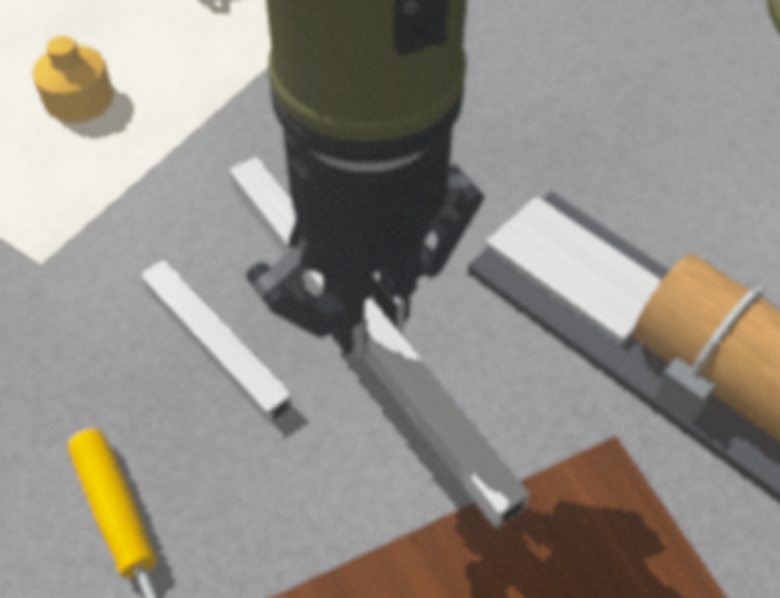

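View pics/top2.png

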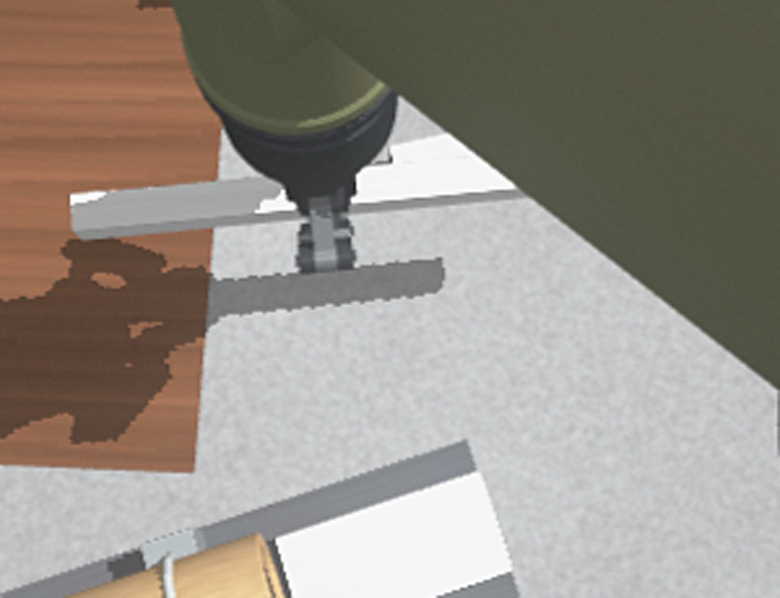

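```bash
python3 -m creep '[{"delta_rot":[0,-0.07,0],"slide":[0,0,0],"jaw":0.012},{"delta_rot":[0,-0.07,0],"slide":[0,0,0],"jaw":0.012},{"delta_rot":[0,-0.071,0],"slide":[0,0,0],"jaw":0.012},{"delta_rot":[0,0,0],"slide":[-0.012,0,-0.006],"jaw":0.012},{"delta_rot":[0,0,0],"slide":[-0.02,0,-0.01],"jaw":0.012}]'
python3 -m creep '[{"delta_rot":[0,0,0],"slide":[-0.025,0,-0.012],"jaw":0.012},{"delta_rot":[0,0,0],"slide":[-0.025,0,-0.012],"jaw":0.012},{"delta_rot":[0,0,0],"slide":[-0.025,0,-0.012],"jaw":0.012},{"delta_rot":[0,0,0],"slide":[-0.025,0,-0.012],"jaw":0.012},{"delta_rot":[0,0,0],"slide":[-0.025,0,-0.012],"jaw":0.012}]'
python3 -m creep '[{"delta_rot":[0,0,0],"slide":[-0.02,0,-0.01],"jaw":0.012},{"delta_rot":[0,0,0],"slide":[-0.0135,0,-0.005],"jaw":0.012},{"delta_rot":[0,0,0],"slide":[0,0,0],"jaw":0.012},{"delta_rot":[0,0,0],"slide":[0,0,0],"jaw":0.012}]'
python3 -c "
from h import *;import cv2
goal([.4645,-.072,.06],98.8)
for n in('top','scene'): cv2.imwrite(f'pics/{n}3.png',cams.snapshot(n)[:,:,::-1])"
```

```text
time: 5.13
tool_pos: [0.6106, 0.0273, 0.1233]
orientation: [0.706, -0.704, -0.056, 0.054]
contact_force: [0.1, -0.2, -2.0]
opening: 0.0181
time: 5.55
tool_pos: [0.494, -0.0534, 0.1232]
orientation: [0.705, -0.705, -0.054, 0.054]
contact_force: [-0.5, -0.1, -1.6]
opening: 0.0181
time: 5.88
tool_pos: [0.4645, -0.0731, 0.1236]
orientation: [0.705, -0.705, -0.054, 0.053]
contact_force: [0.3, -0.5, -2.6]
opening: 0.0183
rot [-0.0032  3.1398 -0.0007] steps of .12: 26.16479888200154 slide after turn [-0.0002  0.0636 -0.0011]
rot [-0.0004 -0.0018  0.0021] steps of .12: 0.0172309938533053 slide after turn [0.0002 0.0636 0.0011]
slide now [0.0001 0.0636 0.001 ] dworld [ 0.      0.0011 -0.0636]
t 5.8833 pos [ 0.4645 -0.0731  0.1236] F [ 0.3247 -0.5411 -2.5795] op 0.018254331551295 j [ 0.5858  0.4879 -0.6922  2.0593  0.4557  0.7456 -0.2395]
axes x,y,z cols
 [[ 0.9885  0.002  -0.1512]
 [ 0.1512  0.0007  0.9885]
 [ 0.0021 -1.      0.0004]]
```

View pics/scene3.png

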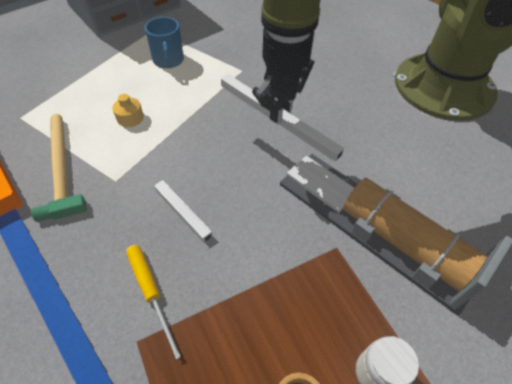

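View pics/top3.png

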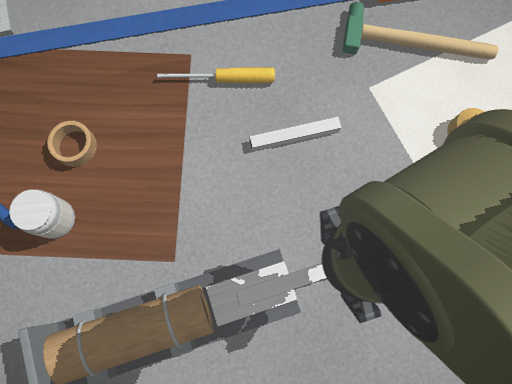

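```bash
python3 -c "
from h import *;import cv2
print(__import__('bench').arm.nose_length)
s=status.get_state();p=s['tool_pos'];d=np.array([-.153,.988,0]);n=np.array([.988,.153,0])
c=p+[0,0,-.010]-d*.0065
P=[c+d*a*.14+n*b*.01+[0,0,h*.01] for a in(1,-1) for b in(1,-1) for h in (1,-1)]
im=cv2.imread('pics/scene3.png');q=px('scene',P)
print(q)
k=3.5;im=cv2.resize(im[60:220,200:420],None,fx=k,fy=k,interpolation=2)
for u,v in q: cv2.circle(im,(int((u+.5-200)*k),int((v+.5-60)*k)),2,(0,0,255),-1)
cv2.imwrite('pics/p3.png',im)
im=cv2.imread('pics/top3.png');q=px('top',P)
k=3;im=cv2.resize(im[190:370,180:400],None,fx=k,fy=k,interpolation=2)
for u,v in q: cv2.circle(im,(int((u+.5-180)*k),int((v+.5-190)*k)),2,(0,0,255),-1)
cv2.imwrite('pics/p3t.png',im)
"
```

```text
0.014
[[337.7321 153.9691]
 [335.4661 161.7187]
 [344.8281 147.4321]
 [342.4155 155.2435]
 [220.2681  77.4491]
 [220.8532  85.7309]
 [227.6661  72.7284]
 [228.0873  81.0186]]
```

View pics/p3.png

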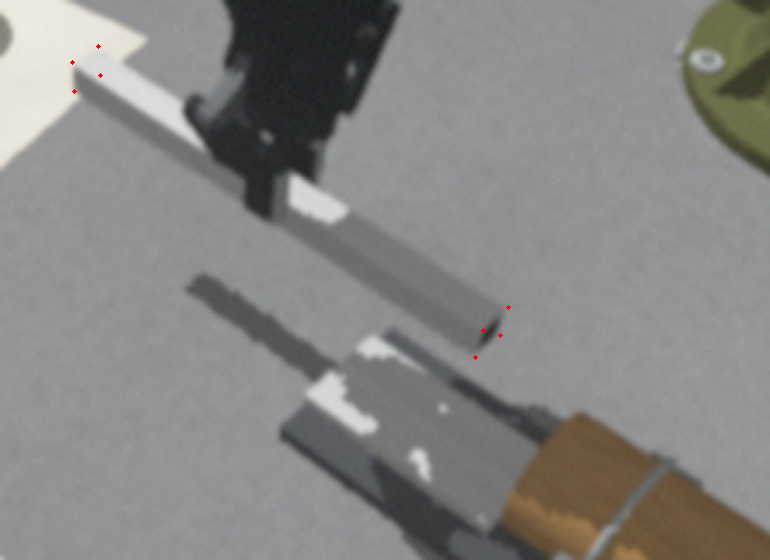

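View pics/p3t.png

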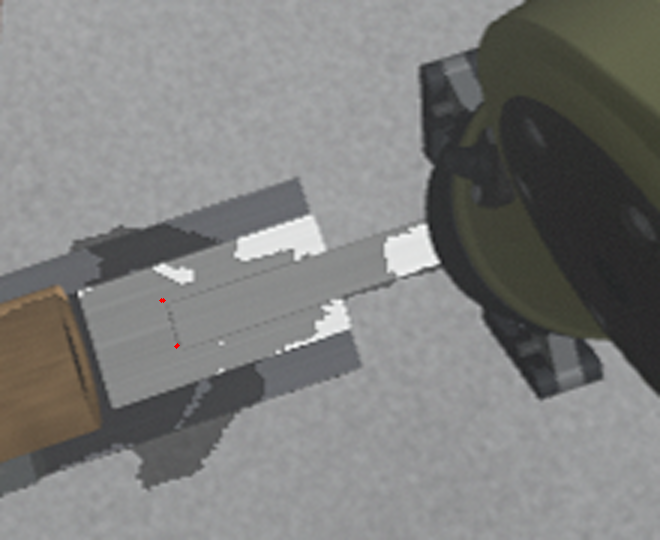

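```bash
python3 -m creep '[{"delta_rot":[0,0,0],"slide":[0,0.015,0],"jaw":0.012},{"delta_rot":[0,0,0],"slide":[0,0.025,0],"jaw":0.012},{"delta_rot":[0,0,0],"slide":[0,0.02,0],"jaw":0.012},{"delta_rot":[0,0,0],"slide":[0,0.011,0],"jaw":0.012},{"delta_rot":[0,0,0],"slide":[0,0,0],"jaw":0.012}]'
python3 -c "
from h import *;import cv2
goal([.437+.153*.04,.106-.988*.04,.052],98.8)
for n in('top','scene'): cv2.imwrite(f'pics/{n}4.png',cv2.resize(cams.snapshot(n)[*((slice(220,384),slice(130,390)) if n=='top' else (slice(60,260),slice(200,460))),::-1],None,fx=3,fy=3,interpolation=2))"
```

```text
time: 6.4
tool_pos: [0.4649, -0.0713, 0.0506]
orientation: [0.706, -0.704, -0.055, 0.055]
contact_force: [-0.9, 0.2, -2.6]
opening: 0.0186
rot [-0.0002 -3.1405  0.0037] steps of .12: 26.170659867436147 slide after turn [ 0.0005 -0.0014 -0.1395]
rot [-0.0023  0.0011 -0.0001] steps of .12: 0.01944401115493256 slide after turn [-0.0005 -0.0014  0.1395]
slide now [-0.0003 -0.0011  0.1395] dworld [-0.0218  0.1378  0.0014]
t 6.4 pos [ 0.4649 -0.0713  0.0506] F [-0.8615  0.212  -2.6306] op 0.018560000140938105 j [ 0.4912  0.5979 -0.5782  2.1296  0.5947  0.5766 -0.3647]
axes x,y,z cols
 [[ 0.9881 -0.0005 -0.1541]
 [ 0.1541  0.0023  0.9881]
 [-0.0001 -1.      0.0023]]
```

View pics/scene4.png

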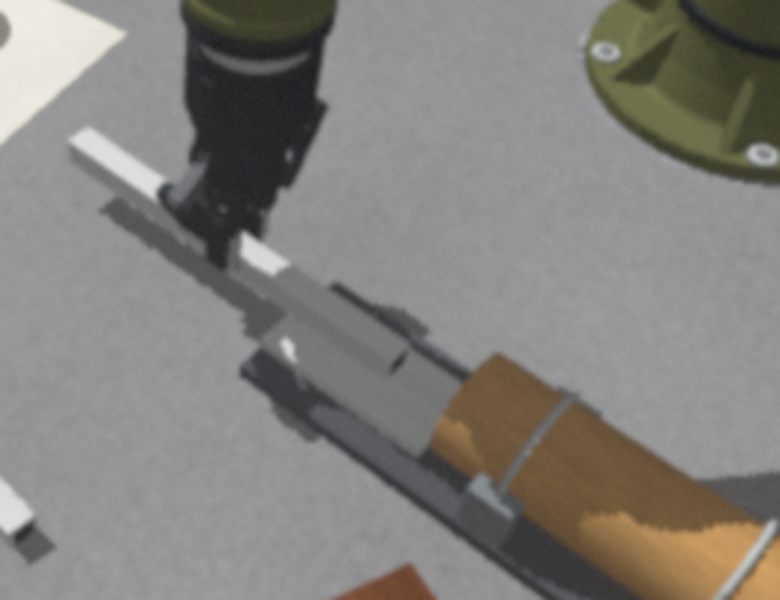

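View pics/top4.png

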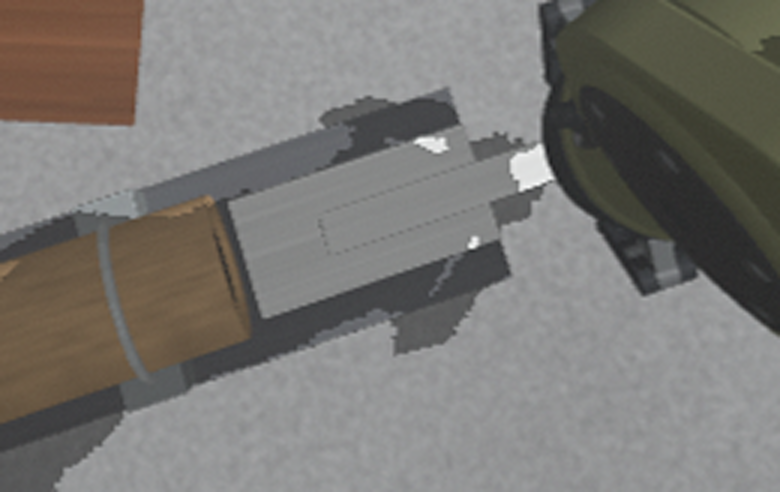

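```bash
python3 -m creep '[{"delta_rot":[0,0,0],"slide":[0,-0.001,0.01],"jaw":0.012},{"delta_rot":[0,0,0],"slide":[0,0,0.017],"jaw":0.012},{"delta_rot":[0,0,0],"slide":[0,0,0.017],"jaw":0.012},{"delta_rot":[0,0,0],"slide":[0,0,0.017],"jaw":0.012},{"delta_rot":[0,0,0],"slide":[0,0,0.015],"jaw":0.012}]'
python3 -m creep '[{"delta_rot":[0,0,0],"slide":[0,0,0.015],"jaw":0.012},{"delta_rot":[0,0,0],"slide":[0,0,0.015],"jaw":0.012},{"delta_rot":[0,0,0],"slide":[0,0,0.015],"jaw":0.012},{"delta_rot":[0,0,0],"slide":[0,0,0.013],"jaw":0.012},{"delta_rot":[0,0,0],"slide":[0,0,0],"jaw":0.012}]'
python3 -c "
from h import *;import cv2
goal([.437+.153*.04,.106-.988*.04,.044],98.8)
for n in('scene',): cv2.imwrite(f'pics/{n}5.png',cv2.resize(cams.snapshot(n)[*((slice(220,384),slice(130,390)) if n=='top' else (slice(60,260),slice(200,460))),::-1],None,fx=3,fy=3,interpolation=2))"
```

```text
time: 6.92
tool_pos: [0.4542, 0.0047, 0.055]
orientation: [0.705, -0.705, -0.056, 0.052]
contact_force: [-0.3, 0.6, -2.9]
opening: 0.0182
time: 7.33
tool_pos: [0.4453, 0.064, 0.0552]
orientation: [0.706, -0.704, -0.058, 0.053]
contact_force: [-0.1, 0.5, -2.9]
opening: 0.0184
rot [ 0.0097 -3.1378  0.0041] steps of .12: 26.14842347272087 slide after turn [ 0.0017  0.0112 -0.0028]
rot [-0.0026  0.0038  0.0062] steps of .12: 0.05135233962270043 slide after turn [-0.0017  0.0112  0.0028]
slide now [-0.0018  0.0112  0.0027] dworld [-0.0021  0.0025 -0.0112]
t 7.3333 pos [0.4453 0.064  0.0552] F [-0.0605  0.4888 -2.9315] op 0.018383635105993047 j [ 0.1835  0.5614 -0.553   2.1834  0.5776  0.5341 -0.6499]
axes x,y,z cols
 [[ 0.9876  0.0057 -0.1567]
 [ 0.1567  0.0035  0.9876]
 [ 0.0062 -1.      0.0026]]
```

View pics/scene5.png

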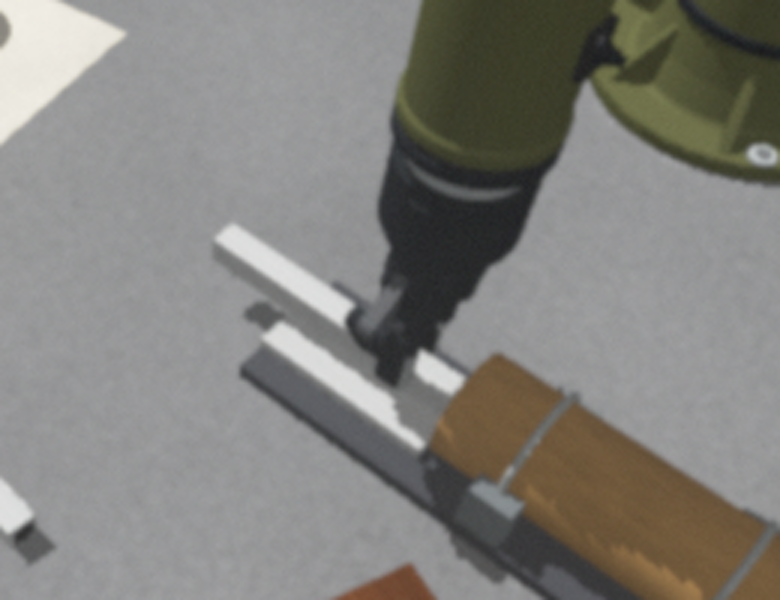

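```bash
python3 -m creep '[{"delta_rot":[-0.002,0.003,0.006],"slide":[-0.0018,0.004,0.0025],"jaw":0.012},{"delta_rot":[0,0,0],"slide":[0,0.004,0],"jaw":0.012},{"delta_rot":[0,0,0],"slide":[0,0.003,0],"jaw":0.012},{"delta_rot":[0,0,0],"slide":[0,0,0],"jaw":0.012}]'
python3 -c "
from h import *
goal([.437+.153*.04,.106-.988*.04,.043],98.8)"
```

```text
time: 7.72
tool_pos: [0.4433, 0.0618, 0.0425]
orientation: [-0.705, 0.706, 0.052, -0.053]
contact_force: [1.2, -0.1, -1.0]
opening: 0.0186
rot [0.0038 3.1367 0.0022] steps of .12: 26.13897791723173 slide after turn [-0.0006 -0.0005 -0.0047]
rot [ 0.0014 -0.0049 -0.0024] steps of .12: 0.04093538537782437 slide after turn [ 0.0006 -0.0005  0.0047]
slide now [ 0.0006 -0.0005  0.0047] dworld [-0.0001  0.0047  0.0005]
t 7.7167 pos [0.4433 0.0618 0.0425] F [ 1.1513 -0.1441 -1.0274] op 0.018621681979220865 j [ 0.1629  0.5825 -0.524   2.1926  0.6002  0.511  -0.6769]
axes x,y,z cols
 [[ 0.989  -0.0022 -0.1481]
 [ 0.1481 -0.0017  0.989 ]
 [-0.0024 -1.     -0.0014]]
```

```bash
python3 -m creep '[{"delta_rot":[0,0,0],"slide":[0,0,0],"jaw":0.03},{"delta_rot":[0,0,0],"slide":[0,0,0],"jaw":0.045},{"delta_rot":[0,0,0],"slide":[0,0,0],"jaw":0.045},{"delta_rot":[0,0,0],"slide":[0,0,0],"jaw":0.045},{"delta_rot":[0,0,0],"slide":[0,0,0],"jaw":0.045}]'
python3 -m creep '[{"delta_rot":[0,0,0],"slide":[0,-0.01,0],"jaw":0.045},{"delta_rot":[0,0,0],"slide":[0,-0.025,0],"jaw":0.045},{"delta_rot":[0,0,0],"slide":[0,-0.035,0],"jaw":0.045},{"delta_rot":[0,0,0],"slide":[0,-0.03,0],"jaw":0.045},{"delta_rot":[0,0,0],"slide":[0,0,0],"jaw":0.045}]'
python3 -c "
from h import *;import cv2
goal([.437+.153*.215,.106-.988*.215,.043],98.8)
for n in('top','scene'): cv2.imwrite(f'pics/{n}6.png',cv2.resize(cams.snapshot(n)[*((slice(220,384),slice(130,390)) if n=='top' else (slice(60,260),slice(200,460))),::-1],None,fx=3,fy=3,interpolation=2))"
```

```text
time: 8.13
tool_pos: [0.4426, 0.062, 0.0428]
orientation: [-0.704, 0.706, 0.052, -0.054]
contact_force: [-0.2, 0.6, 0.4]
opening: 0.045
time: 8.55
tool_pos: [0.4451, 0.0634, 0.1473]
orientation: [-0.705, 0.706, 0.054, -0.052]
contact_force: [0.8, -0.4, 0.6]
opening: 0.0449
rot [-0.0057  3.1382  0.0025] steps of .12: 26.15195299398927 slide after turn [0.0015 0.1043 0.1716]
rot [ 0.0016 -0.0034  0.0037] steps of .12: 0.030537065816231012 slide after turn [-0.0015  0.1043 -0.1716]
slide now [-0.0013  0.1046 -0.1714] dworld [ 0.0248 -0.1698 -0.1043]
t 8.55 pos [0.4451 0.0634 0.1473] F [ 0.7926 -0.393   0.5714] op 0.0448648692793819 j [ 0.3102  0.4212 -0.7047  2.0805  0.3943  0.7687 -0.4893]
axes x,y,z cols
 [[ 0.9887  0.0039 -0.1497]
 [ 0.1497 -0.001   0.9887]
 [ 0.0037 -1.     -0.0016]]
```

View pics/scene6.png

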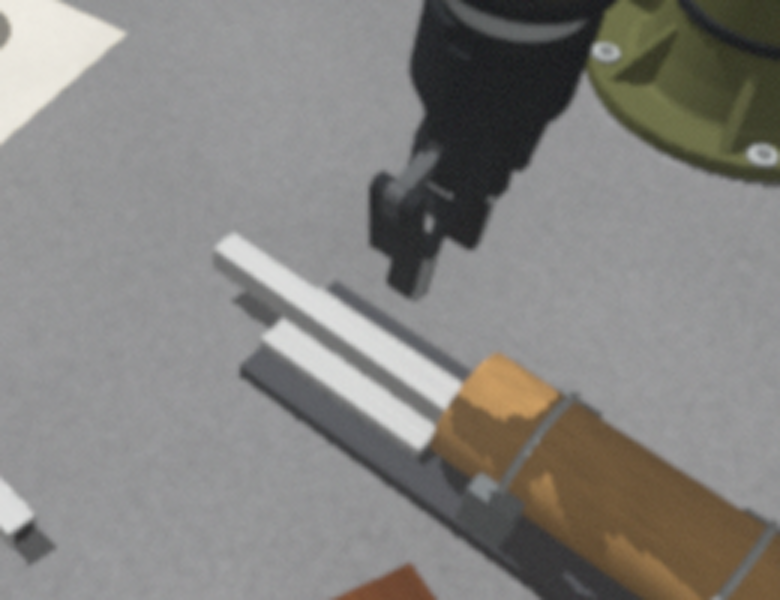

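View pics/top6.png

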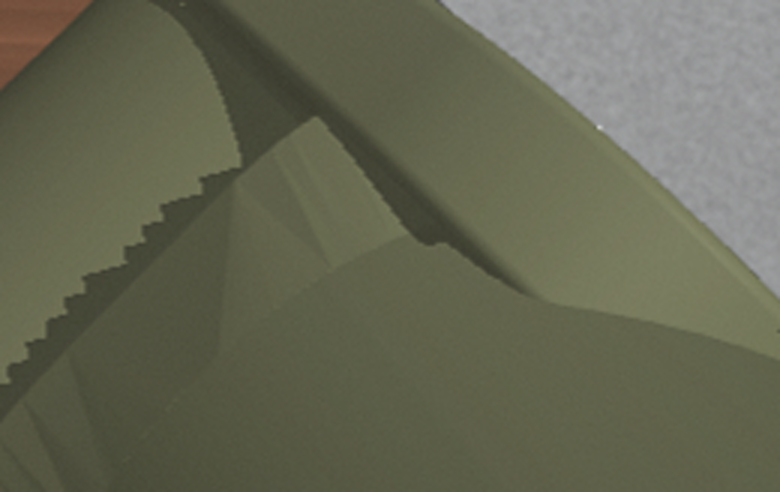

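```bash
python3 -c "
from h import *
P=ray('scene',[(214.5/3-.5+200,248.5/3-.5+60),(234.5/3-.5+200,234/3-.5+60)],.042)
d=np.array([-.153,.988]);n=np.array([.988,.153]);m=np.array([.437,.106])
for p in list(P)+[P.mean(0)]: print(p,(p[:2]-m)@d,(p[:2]-m)@n)"
```

```text
[ 0.4762 -0.0807  0.042 ] -0.19043550464401718 0.010165326706423889
[ 0.4574 -0.0827  0.042 ] -0.18954354515918823 -0.008721101811009947
[ 0.4668 -0.0817  0.042 ] -0.1899895249016027 0.0007221124477069975
```

```bash
python3 -m creep '[{"delta_rot":[0.001,-0.003,0.003],"slide":[0,0,-0.02],"jaw":0},{"delta_rot":[0,0,0],"slide":[0,0,-0.035],"jaw":0},{"delta_rot":[0,0,0],"slide":[0,0,-0.04],"jaw":0},{"delta_rot":[0,0,0],"slide":[0,0,-0.04],"jaw":0},{"delta_rot":[0,0,0],"slide":[0,0,-0.035],"jaw":0}]' 30
python3 -m creep '[{"delta_rot":[0,0,0],"slide":[0,0,-0.02],"jaw":0},{"delta_rot":[0,0,0],"slide":[0,0,0],"jaw":0},{"delta_rot":[0,0,0],"slide":[0,0,0],"jaw":0}]'
python3 -c "
from h import *
goal([.437+.153*.235,.106-.988*.235,.044],98.8)"
```

```text
time: 9.07
tool_pos: [0.4679, -0.1083, 0.1416]
orientation: [-0.705, 0.705, 0.051, -0.057]
contact_force: [1.4, -0.1, -0.4]
opening: 0.0001
time: 9.32
tool_pos: [0.4709, -0.1265, 0.1415]
orientation: [0.705, -0.705, -0.05, 0.056]
contact_force: [0.6, 0.5, 1.1]
opening: 0.0002
rot [ 0.0136  3.138  -0.0011] steps of .12: 26.15006371078587 slide after turn [-0.0021  0.0975 -0.    ]
rot [-0.0007 -0.0036 -0.0086] steps of .12: 0.07201904273248853 slide after turn [0.0021 0.0975 0.    ]
slide now [ 0.0029  0.0975 -0.    ] dworld [ 0.0021  0.0004 -0.0975]
t 9.3167 pos [ 0.4709 -0.1265  0.1415] F [0.5904 0.4734 1.1206] op 0.00024926881344606704 j [ 0.6838  0.4857 -0.6868  1.9875  0.4182  0.8205 -0.0905]
axes x,y,z cols
 [[ 0.9887 -0.0086 -0.1495]
 [ 0.1495 -0.0006  0.9888]
 [-0.0086 -1.      0.0007]]
```

```bash
python3 -m creep '[{"delta_rot":[0,-0.0035,-0.0085],"slide":[0.002,0.02,0],"jaw":0},{"delta_rot":[0,0,0],"slide":[0,0.03,0],"jaw":0},{"delta_rot":[0,0,0],"slide":[0,0.03,0],"jaw":0},{"delta_rot":[0,0,0],"slide":[0,0.017,0],"jaw":0},{"delta_rot":[0,0,0],"slide":[0,0,0],"jaw":0}]'
python3 -c "
from h import *;import cv2
goal([.437+.153*.235,.106-.988*.235,.044],98.8)
for n in('top','scene'): cv2.imwrite(f'pics/{n}7.png',cv2.resize(cams.snapshot(n)[*((slice(220,384),slice(130,390)) if n=='top' else (slice(60,260),slice(200,460))),::-1],None,fx=3,fy=3,interpolation=2))"
```

```text
time: 9.73
tool_pos: [0.4713, -0.1229, 0.0426]
orientation: [0.706, -0.704, -0.055, 0.058]
contact_force: [-0.4, 0.1, 1.0]
opening: 0.0001
rot [-0.0059 -3.1356  0.0045] steps of .12: 26.129788004161995 slide after turn [-0.0012 -0.0014  0.0035]
rot [-0.0029  0.006  -0.0038] steps of .12: 0.05007689229682439 slide after turn [ 0.0012 -0.0014 -0.0035]
slide now [ 0.0011 -0.0014 -0.0035] dworld [ 0.0017 -0.0032  0.0014]
t 9.7333 pos [ 0.4713 -0.1229  0.0426] F [-0.4379  0.1204  0.9545] op 7.896138832731267e-05 j [ 0.5752  0.6259 -0.5554  2.0904  0.5883  0.5865 -0.2397]
axes x,y,z cols
 [[ 0.9873 -0.0042 -0.1589]
 [ 0.1589  0.0023  0.9873]
 [-0.0038 -1.      0.0029]]
```

View pics/scene7.png

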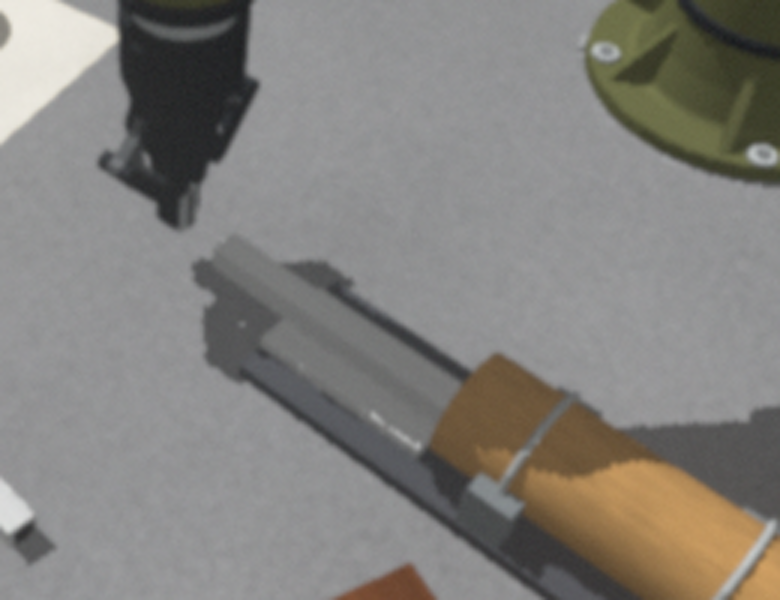

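View pics/top7.png

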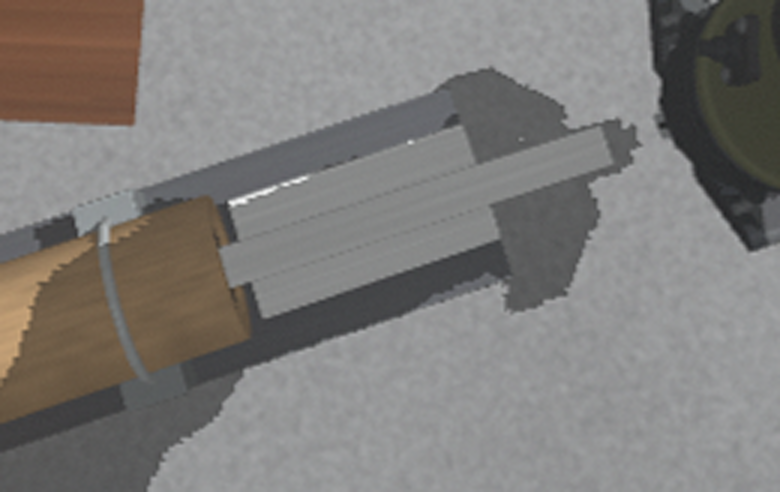

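```bash
python3 -m creep '[{"delta_rot":[0,0.006,-0.003],"slide":[0.0011,-0.001,0.008],"jaw":0},{"delta_rot":[0,0,0],"slide":[0,0,0.01],"jaw":0},{"delta_rot":[0,0,0],"slide":[0,0,0.01],"jaw":0},{"delta_rot":[0,0,0],"slide":[0,0,0.01],"jaw":0},{"delta_rot":[0,0,0],"slide":[0,0,0.01],"jaw":0}]'
python3 -m creep '[{"delta_rot":[0,0,0],"slide":[0,0,0.01],"jaw":0},{"delta_rot":[0,0,0],"slide":[0,0,0.01],"jaw":0},{"delta_rot":[0,0,0],"slide":[0,0,0.01],"jaw":0},{"delta_rot":[0,0,0],"slide":[0,0,0.01],"jaw":0},{"delta_rot":[0,0,0],"slide":[0,0,0.01],"jaw":0}]'
python3 -c "
from h import *;import cv2
goal([.437+.153*.071,.106-.988*.071,.044],98.8)
for n in('scene',): cv2.imwrite(f'pics/{n}8.png',cv2.resize(cams.snapshot(n)[*((slice(220,384),slice(130,390)) if n=='top' else (slice(60,260),slice(200,460))),::-1],None,fx=3,fy=3,interpolation=2))"
```

```text
time: 10.25
tool_pos: [0.468, -0.0768, 0.0477]
orientation: [-0.705, 0.706, 0.056, -0.051]
contact_force: [1.4, -3.1, 2.3]
opening: -0.0004
time: 10.67
tool_pos: [0.4601, -0.0272, 0.0469]
orientation: [-0.705, 0.705, 0.055, -0.051]
contact_force: [1.2, -3.3, 2.4]
opening: -0.0
rot [-0.0083  3.1385  0.001 ] steps of .12: 26.15430927118138 slide after turn [ 0.0024  0.0029 -0.0642]
rot [ 0.0006 -0.0031  0.0053] steps of .12: 0.04382848429597069 slide after turn [-0.0024  0.0029  0.0642]
slide now [-0.0026  0.0029  0.0642] dworld [-0.0122  0.0631 -0.0029]
t 10.6667 pos [ 0.4601 -0.0272  0.0469] F [ 1.1948 -3.3469  2.4197] op -4.6815604312872514e-05 j [ 0.3643  0.5841 -0.5272  2.1623  0.582   0.5296 -0.4522]
axes x,y,z cols
 [[ 0.9887  0.0053 -0.15  ]
 [ 0.15    0.0002  0.9887]
 [ 0.0053 -1.     -0.0006]]
```

View pics/scene8.png

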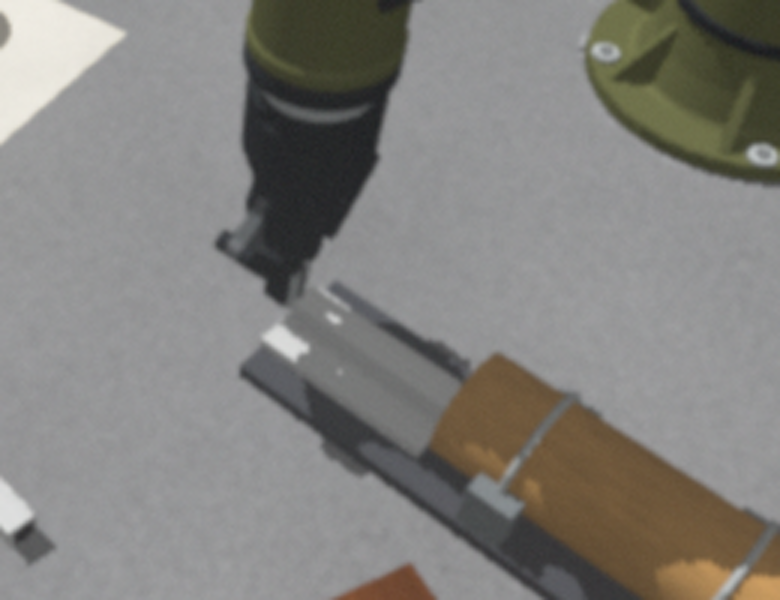

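```bash
python3 -m creep '[{"delta_rot":[0,0,0.004],"slide":[-0.001,0.002,0.01],"jaw":0},{"delta_rot":[0,0,0],"slide":[-0.001,0.001,0.01],"jaw":0},{"delta_rot":[0,0,0],"slide":[0,0,0.01],"jaw":0},{"delta_rot":[0,0,0],"slide":[0,0,0.01],"jaw":0},{"delta_rot":[0,0,0],"slide":[0,0,0.008],"jaw":0}]'
python3 -m creep '[{"delta_rot":[0,0,0],"slide":[0,0,0.004],"jaw":0},{"delta_rot":[0,0,0],"slide":[0,0,0.003],"jaw":0},{"delta_rot":[0,0,0],"slide":[0,0,0],"jaw":0}]'
python3 -c "
from h import *
goal([.437+.153*.071,.106-.988*.071,.044],98.8)"
```

```text
time: 11.13
tool_pos: [0.4508, 0.0205, 0.0438]
orientation: [0.705, -0.705, -0.054, 0.053]
contact_force: [1.1, -0.9, 1.2]
opening: 0.0002
time: 11.38
tool_pos: [0.4498, 0.0268, 0.0439]
orientation: [0.705, -0.705, -0.054, 0.053]
contact_force: [-0.1, 0.5, 0.8]
opening: -0.0
rot [-0.0018  3.1395  0.0001] steps of .12: 26.162823687732295 slide after turn [ 0.0005 -0.0001 -0.0093]
rot [ 0.0001 -0.0021  0.0011] steps of .12: 0.017111002829110884 slide after turn [-0.0005 -0.0001  0.0093]
slide now [-0.0005 -0.0001  0.0093] dworld [-0.0019  0.0091  0.0001]
t 11.3833 pos [0.4498 0.0268 0.0439] F [-0.1165  0.5461  0.8164] op -3.0297034366068054e-05 j [ 0.2325  0.5785 -0.5075  2.1871  0.5797  0.5067 -0.5713]
axes x,y,z cols
 [[ 0.9885  0.0011 -0.151 ]
 [ 0.151   0.0001  0.9885]
 [ 0.0011 -1.     -0.0001]]
```

```bash
python3 -m creep '[{"delta_rot":[0,0,0],"slide":[0,0,0.003],"jaw":0},{"delta_rot":[0,0,0],"slide":[0,0,0.003],"jaw":0},{"delta_rot":[0,0,0],"slide":[0,0,0.002],"jaw":0}]'
python3 -m creep '[{"delta_rot":[0,0,0],"slide":[0,0,0.002],"jaw":0},{"delta_rot":[0,0,0],"slide":[0,0,0.001],"jaw":0},{"delta_rot":[0,0,0],"slide":[0,0,0],"jaw":0}]'
python3 -c "
from h import *;import cv2
goal([.437+.153*.071,.106-.988*.071,.044],98.8)
for n in('scene',): cv2.imwrite(f'pics/{n}9.png',cv2.resize(cams.snapshot(n)[*((slice(220,384),slice(130,390)) if n=='top' else (slice(60,260),slice(200,460))),::-1],None,fx=3,fy=3,interpolation=2))"
```

```text
time: 11.63
tool_pos: [0.4488, 0.0338, 0.0438]
orientation: [-0.705, 0.705, 0.053, -0.052]
contact_force: [0.7, -2.5, 0.8]
opening: -0.0001
time: 11.88
tool_pos: [0.4483, 0.037, 0.0438]
orientation: [-0.705, 0.705, 0.054, -0.053]
contact_force: [0.2, -0.3, 0.3]
opening: -0.0
rot [-0.002   3.1387  0.0005] steps of .12: 26.156099832858377 slide after turn [ 0.0006 -0.0002  0.0011]
rot [ 0.0003 -0.0029  0.0013] steps of .12: 0.023833491117908653 slide after turn [-0.0006 -0.0002 -0.0011]
slide now [-0.0006 -0.0002 -0.0011] dworld [-0.0005 -0.0012  0.0002]
t 11.8833 pos [0.4483 0.037  0.0438] F [ 0.2087 -0.2837  0.2563] op -2.3518002550860484e-05 j [ 0.2073  0.5772 -0.5044  2.1891  0.5782  0.5044 -0.5939]
axes x,y,z cols
 [[ 0.9887  0.0013 -0.1502]
 [ 0.1502 -0.0001  0.9887]
 [ 0.0013 -1.     -0.0003]]
```

View pics/scene9.png

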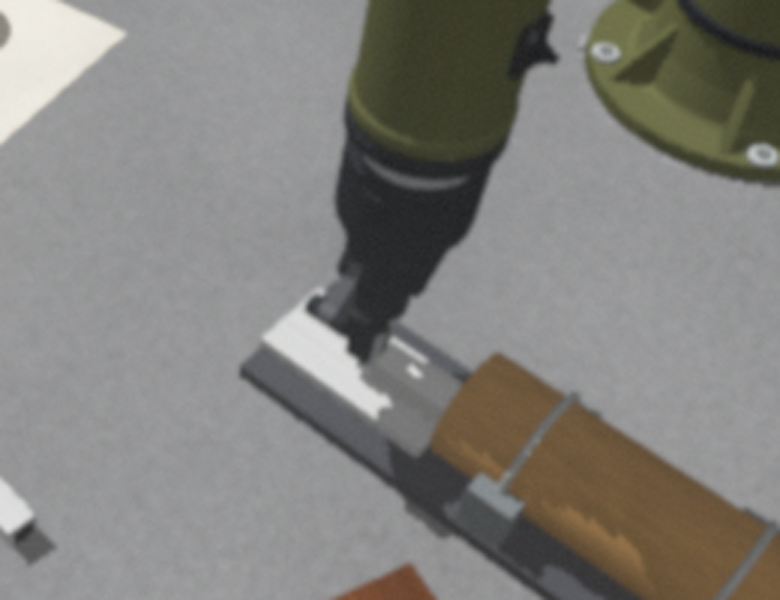

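```bash
python3 -m creep '[{"delta_rot":[0,0,0],"slide":[0,0,0.002],"jaw":0},{"delta_rot":[0,0,0],"slide":[0,0,0.002],"jaw":0}]'
python3 -m creep '[{"delta_rot":[0,0,0],"slide":[0,0,0.002],"jaw":0},{"delta_rot":[0,0,0],"slide":[0,0,0.001],"jaw":0}]'
python3 -m creep '[{"delta_rot":[0,0,0],"slide":[0,0,0.001],"jaw":0},{"delta_rot":[0,0,0],"slide":[0,0,0],"jaw":0}]'
```

```text
time: 12.1
tool_pos: [0.4479, 0.0373, 0.0438]
orientation: [-0.703, 0.707, 0.052, -0.052]
contact_force: [5.2, -17.7, 1.6]
opening: -0.0003
time: 12.27
tool_pos: [0.4478, 0.0374, 0.0438]
orientation: [-0.702, 0.708, 0.051, -0.051]
contact_force: [6.8, -23.4, 2.8]
opening: 0.0001
time: 12.43
tool_pos: [0.4478, 0.0374, 0.0438]
orientation: [-0.702, 0.709, 0.051, -0.051]
contact_force: [7.0, -23.3, 1.4]
opening: 0.0002
```

```bash
python3 -m creep '[{"delta_rot":[0,0,0],"slide":[0,0,-0.01],"jaw":0},{"delta_rot":[0,0,0],"slide":[0,0,-0.02],"jaw":0},{"delta_rot":[0,0,0],"slide":[0,-0.02,-0.03],"jaw":0},{"delta_rot":[0,0,0],"slide":[0,-0.035,-0.03],"jaw":0},{"delta_rot":[0,0,0],"slide":[0,-0.035,-0.035],"jaw":0}]'
python3 -m creep '[{"delta_rot":[0,0,0],"slide":[0,-0.035,-0.035],"jaw":0},{"delta_rot":[0,0,0],"slide":[0,-0.035,-0.035],"jaw":0},{"delta_rot":[0,0,0],"slide":[0,0,-0.02],"jaw":0},{"delta_rot":[0,0,0],"slide":[0,0,0],"jaw":0},{"delta_rot":[0,0,0],"slide":[0,0,0],"jaw":0}]'
python3 -c "
from h import *;import cv2
for n in('top','scene'): cv2.imwrite(f'pics/{n}10.png',cv2.resize(cams.snapshot(n)[*((slice(220,384),slice(130,390)) if n=='top' else (slice(60,260),slice(200,460))),::-1],None,fx=3,fy=3,interpolation=2))"
```

```text
time: 12.85
tool_pos: [0.4635, -0.0705, 0.1255]
orientation: [0.706, -0.704, -0.053, 0.054]
contact_force: [1.1, -0.5, -0.7]
opening: 0.0
time: 13.27
tool_pos: [0.4758, -0.1494, 0.1837]
orientation: [0.705, -0.705, -0.053, 0.052]
contact_force: [0.1, 0.5, -0.4]
opening: -0.0001
```

View pics/scene10.png

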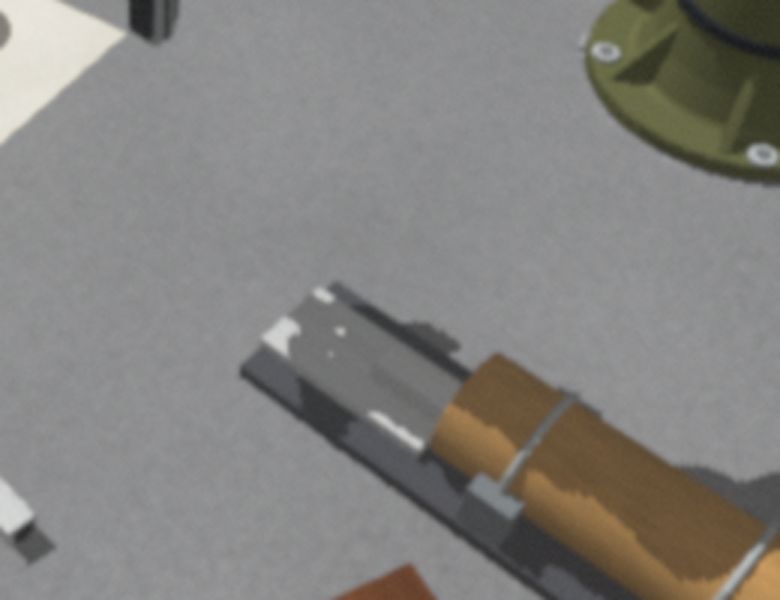

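View pics/top10.png

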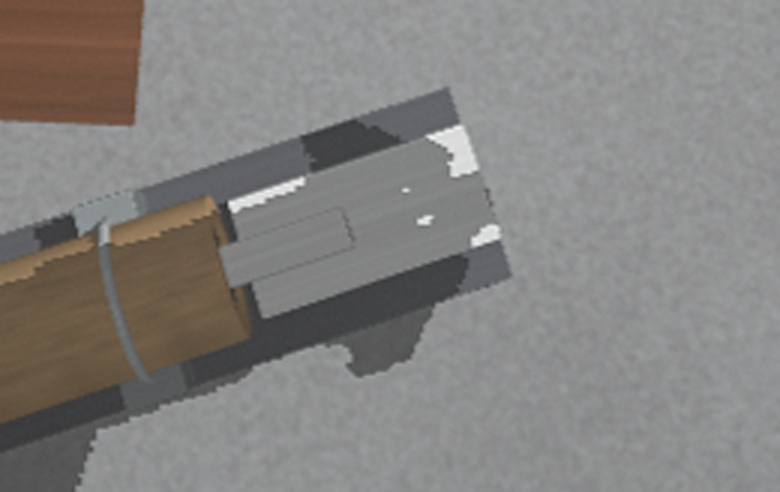

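```bash
python3 -c "
from h import *
P=ray('top',[(345.5/3-.5+130,208.5/3-.5+220),(354.5/3-.5+130,243/3-.5+220)],.042)
d=np.array([-.153,.988]);n=np.array([.988,.153]);m=np.array([.437,.106])
for p in list(P)+[P.mean(0)]: print(p,(p[:2]-m)@d,(p[:2]-m)@n)
from bench import ticket
print(ticket.sign_off())"
```

```text
[0.4546 0.048  0.042 ] -0.06003870532777726 0.008483822151996263
[0.4378 0.0462 0.042 ] -0.059225644497129006 -0.00834841551643499
[0.4462 0.0471 0.042 ] -0.059632174912453144 6.77033177806636e-05
the job is handed in; nothing more can be done
None
```

The long bar is fully home in the core, and I handed the job in about 13 s into the 48 s allowed.

- **Half-way release:** I gripped the bar near its middle, lined it up with the core and slid it in about 90 mm. I then set it down on the ledge and let go. The picture taken afterwards showed it level on the ledge, with its centre 50 mm short of the mouth.
- **Push home:** with the fingers shut, I pushed its rear end until the force rose to about 24 N with no further movement, which means it met the stop plate.
- **Last checks:** the top camera puts the bar's rear end 59.6 mm out of the mouth (60 mm is fully home) and within 0.1 mm of the core's axis. The arm is clear, its force reading is within noise, and the bar is on its own.
- **Short bar:** I never touched it. It sat at the same pixels in later pictures, but I took no separate position measurement at the end.
- **Small disagreements:** the two cameras differed by about 2 mm on position, so I used their average. While gripping, the tool rode up about 2 mm, with roughly 6 N upward on it. Neither caused trouble.

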